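# Load a test tile into the marking jig

### The arm

A 6-joint arm with a two-finger parallel gripper is mounted at the origin on a cart in front of the work surface, level with it; the furniture and walls round the work are solid. World frame = base frame: x ahead of the robot, y to its left, z up, the work surface at z = 0. Lengths are in m, angles in rad, forces in N, time in s.
With the tool pointing down it reaches from about 0.3 to 0.775 m from the base axis. Payload 14.6 kg.
Tool frame: the origin (TCP) lies at the very end of the fingers, on their centre line; the grasp point (between the pads) lies ctrl.tcp_to_grasp behind it (ctrl.tcp_to_grasp is the distance from the TCP to the grasp point, in m); x points along the fingers, y is the direction in which the jaws open and shut, and the axes are right-handed (so a half turn about x gives the same grasp; the last joint's range is limited). The gripper opens to 94 mm and grips with 3 to 60 N. Pads are 16 mm wide; open, the fingers measure 119 mm over their backs; the gripper's body (75 mm by 177 mm) begins 78 mm behind the grasp point.
Start: joints at [-0.067, 0.3, 1.521, -0, 1.321, -0.067], TCP at [0.55, -0, 0.205] pointing down, gripper open.
Joint ranges: [-3.03, 3.03], [-0.79, 2.21], [0.23, 2.52], [-1.04, 4.18], [0, 3.07], [-2.55, 2.55]. Speed limits (rad/s): [2.22, 2.22, 2.57, 3.14, 3.14, 3.14].

### API

Orientations are given as [roll, pitch, yaw] about the fixed x, y, z axes, in that order (R = Rz(yaw) Ry(pitch) Rx(roll)).
In Python, from station import ctrl gives the robot as it stands.
- The arm moves only by the tool play_rows, never from a script. Its argument "increments" is a list that holds one entry, the list of rows, each a list of 5 numbers: the closure in counts, from 0 (fully open) to 255 (shut), then the shift along the tool's x, y, z in cm, then the turn about the tool's x in degrees. A call has 1 to 12 rows; each row shifts and turns the commanded pose from where the row before left it, along the tool's axes as they then stand; what a row does not reach is not made up. A row lasts 1/12 s, in which the tool goes at most 41.7 mm and 7.16 degrees, less where a joint would pass 70% of its speed; a pose out of reach is approached as far as the arm can. A call is refused whole if a number of a shift passes 4.17 or a number of a turn 7.16, either way. A call with a gripper value outside its range is refused whole. The fingers move at their own pace and stop on an object; "newtons" is the grip in N (left out, the last holds). Time passes only in rows, so rows that do not move let the fingers close. It gives the time, the measured TCP pose, the force and the opening at its end, in the units of the state.
- ctrl.get_obs(): the state, without advancing time (a new reading comes with each control period).
- ctrl.camera(name): name is "scene" or "side" or "wrist"; returns the picture (400x640x3 uint8, red, green, blue); there is no depth.
- ctrl.calibration(name): a dict with "fx", "fy", "cx", "cy" (pixels), "k1" (the pictures are not rectified: a ray, as slopes to the right and down, at radius r is drawn at 1 + k1 r^2 times it, then the intrinsics apply), "rvec" (rotation vector, rad) and "tvec" (3), from world to camera coordinates, as OpenCV has them; the wrist camera has in their place "T_tool_cam" (4x4, takes a point from camera to tool coordinates, whose origin is the TCP and whose axes are the tool frame's). Camera axes: x right, y down, z forward; pixel columns grow to the right and rows downward; lengths in m; the calibration is good to about 2 mm. A picture is of the moment at which its call begins: read the wrist's pose just before it. calibration takes no time and is no camera call.
- ctrl.hand_in(): hands the job in, once; it reports no verdict.
The state is a dict: "time_s": time; "qpos": joint angles; "joint_vel": joint speeds; "tau": joint torques, N m; "ee_pos": TCP position; "eef_rot": TCP orientation; "force": force on the tool from outside, world axes, zero at the start; "moment": the same for the moment, N m; "grip_width": finger opening in m.
Only numpy, scipy, OpenCV 4.12 (cv2) and the standard library are available. Lean on these libraries where they do the work, as an engineer would, in place of code of your own. Each camera call takes 0.05 s, during which the arm holds its last target.

### The job

Squeeze the two side buttons of the cover on the jig's pocket to free its catches, lift the cover off and stand it upright on the bench beside the jig. Then push the glazed tile that lies on the jig's deck along the channel and over the raised lip, without picking it up, so that it drops flat into the pocket. Let go of everything and leave the cup, the bowl and the spare tile where they are.

Things in the scene. Friction and masses are not known exactly. Their poses are not given: they have to be found in the camera images.
- jig: Plywood jig fixed to the bench, x -135 to 100 mm. Origin on the bench under the channel's centre line; x points from the open infeed end to the pocket, z up. Deck (x -135 to 2) 24 mm above the bench. 8 mm thick aluminium side rails, tops 32 mm above the bench: inner faces at y = +-23 from x = -5 on, flaring to y = +-61 at x = -130 (jig 140 mm wide there).
- lip (a point): Centre of the lip's top edge on the pocket side: jig x 20, 28 mm above the bench (4 mm above the deck). The lip crosses the channel: a ramp rises from the deck at x 2 to x 13, then a flat top to x 20, then an upright drop of 14 mm to the pocket floor. Axes as the jig's.
- pocket (a point): Centre of the pocket floor: jig x 55, 14 mm above the bench. The pocket is 70 mm long (jig x 20 to 90) and 46 mm wide, with side and end walls up to 32 mm above the bench. The cover's catches sit in a window in each side wall. Axes as the jig's.
- cover: Loose grey snap cover, about 0.15 kg, on the pocket at the start, axes along the jig's. Origin at the centre of its underside (foot of two plug bars inside the pocket), z up. Plate 84 x 62 mm at z 16.5 to 21.5; above it a grip block 36 (x) x 41 (y) mm, up to z 53, with a spring button on each y side. Locked to the jig by two catches. Taken off, it stands on its plug bars, origin at bench height.
- grip (a point): Midpoint between the cover's two button faces, 37.5 mm above the cover's origin (53 mm above the bench at the start). The faces are at y = +-28 mm, 24 mm wide in x, z -13 to +13 mm; 56 mm apart, 44 when both are fully in. The cover can be lifted by the squeezed buttons (a grip of about 25 N).
- button_l (a joint): Travel of the cover's +y button: 0 out, 0.006 m fully in; spring 2 N at rest, 4.4 N fully in. The cover comes off only while both buttons are in by more than about 4.5 mm.
- button_r (a joint): Travel of the cover's button on its -y side: 0 out, 0.006 m fully in; spring as the other.
- tile: Loose glazed test tile, 60 mm (its x) by 41 mm (its y), 14 mm thick with an upright edge up to 10 mm, 0.06 kg, slippery (friction about 0.3); lies on the jig's deck, long side roughly along the channel. Origin at the centre of its underside; z up.
- spare_tile: Bystander: a similar tile, 62 x 40 x 12 mm, lying on the bench at the jig's -y side. Origin at the centre of its underside.
- cup: Bystander: straight pale cup, 66 mm across, 66 mm high, at the jig's -y side. Origin at the centre of its underside.
- bowl: Bystander: small bowl, 96 mm across, 46 mm high, beyond the jig's pocket end. Origin at the centre of its underside.
There are look-alikes about, which are no part of the job. What is shaped like the cover but brown or pink is not meant. Leave any red look-alike of the tile alone.

How it is judged:
By the outcome, as a careful person would: the job done as asked, in the order asked, and still so for the second after the job is handed in, with the robot touching nothing.
It also fails if it takes over 61 s, if anything falls off the work surface, if the arm or the gripper's body presses on something with over 40 N, if the wrist force passes 120 N, or if a joint passes its speed limit or range.

## Working session

There is one attempt and no reset: what is moved stays moved. The work goes in short steps, Python scripts to look and compute and a tool call to move; the robot and the scene stay as the last step left them, time stands still between calls to the robot, and variables do not carry over. Pictures are saved under pics/ and viewed, and the job is handed in when it is done.

Besides the shell and the picture viewer there is one more tool, called after ">>>" as name(argument=value, ...), one argument or row to a line, values as JSON. play_rows: Moves the arm, as the interface text tells. Its arguments: {"type":"object","properties":{"increments":{"type":"array"},"newtons":{"type":"number"}},"required":["increments"]}

```bash
ls; mkdir -p pics; cat > h.py <<'E'
import numpy as np, cv2
from station import ctrl
from scipy.spatial.transform import Rotation as R
def snap(n,f):
    o=ctrl.get_obs(); im=ctrl.camera(n); cv2.imwrite('pics/'+f,im[:,:,::-1]); 
    np.savez('pics/'+f+'.npz',im=im,p=o['ee_pos'],r=o['eef_rot']); return im
def cam(n,p=None,r=None):
    c=ctrl.calibration(n); K=np.array([[c['fx'],0,c['cx']],[0,c['fy'],c['cy']],[0,0,1.]]); 
    if 'rvec' in c:
        Rm=cv2.Rodrigues(np.array(c['rvec'],float))[0]; t=np.array(c['tvec'],float).ravel()
    else:
        if p is None:
            o=ctrl.get_obs(); p,r=o['ee_pos'],o['eef_rot']
        T=np.eye(4); T[:3,:3]=R.from_euler('xyz',r).as_matrix(); T[:3,3]=p
        T=np.linalg.inv(T@np.array(c['T_tool_cam'])); Rm,t=T[:3,:3],T[:3,3]
    return K,np.array([c['k1'],0,0,0,0.]),Rm,t
def ray(cm,uv):
    K,d,Rm,t=cm; x=cv2.undistortPoints(np.array(uv,float).reshape(-1,1,2),K,d).reshape(-1,2)
    return -Rm.T@t,np.c_[x,np.ones(len(x))]@Rm
def onz(cm,uv,z):
    o,d=ray(cm,uv); return o+d*((z-o[2])/d[:,2])[:,None]
def proj(cm,P):
    K,d,Rm,t=cm; return cv2.projectPoints(np.array(P,float).reshape(-1,1,3),cv2.Rodrigues(Rm)[0],t,K,d)[0].reshape(-1,2)
E
python3 - <<'E'
from h import *
print(ctrl.get_obs(), ctrl.tcp_to_grasp)
for n in ('scene','side','wrist'): snap(n,n+'0.png'); print(ctrl.calibration(n))
E
```

```text
pics
{'time_s': 0.0, 'qpos': array([-6.66103534e-02,  3.00432117e-01,  1.52160129e+00, -1.99347486e-05,
        1.32070827e+00, -6.66028768e-02]), 'joint_vel': array([ 1.39197236e-03, -2.95076546e-04, -1.04365803e-03, -3.28104947e-05,
       -1.44899831e-04, -4.64848229e-04]), 'tau': array([-1.53750298e-03, -5.31805658e+01, -3.52735734e+01,  7.07558286e-02,
        2.43994006e-02, -4.79655944e-05]), 'ee_pos': array([5.49726384e-01, 4.38607202e-06, 2.04899171e-01]), 'eef_rot': array([-1.62059608,  1.56964715,  3.09179037]), 'force': array([0.18475367, 0.33498124, 0.21237312]), 'moment': array([ 0.04666578, -0.02799756,  0.01099469]), 'grip_width': 0.09407690334681816} 0.0188
{'fx': 518.0602577408176, 'fy': 518.0602577408176, 'cx': 325.190723522888, 'cy': 199.38607857248564, 'k1': -0.0031396366687097073, 'rvec': array([ 2.36565141, -0.55541717,  0.21421273]), 'tvec': array([-0.43938138,  0.24028759,  1.14860658])}
{'fx': 385.49495764450523, 'fy': 385.49495764450523, 'cx': 322.89313472818304, 'cy': 205.1702483392456, 'k1': -0.009667261988502, 'rvec': array([ 2.23559726,  0.09963535, -0.04098283]), 'tvec': array([-0.51457823,  0.04256068,  1.05032072])}
{'fx': 350.2419258011388, 'fy': 350.2419258011388, 'cx': 311.8182712874219, 'cy': 195.39852658209577, 'k1': 0.019215533968168677, 'T_tool_cam': array([[-5.31453229e-04, -2.55273513e-01,  9.66868735e-01,
        -1.80099611e-01],
       [ 9.99999855e-01, -4.69408803e-05,  5.37270851e-04,
        -9.78891276e-05],
       [-9.17653481e-05,  9.66868880e-01,  2.55273501e-01,
        -7.46884129e-02],
       [ 0.00000000e+00,  0.00000000e+00,  0.00000000e+00,
         1.00000000e+00]])}
```

View pics/scene0.png

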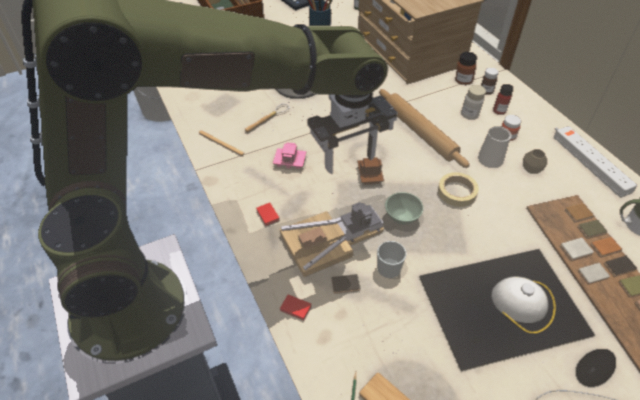

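View pics/side0.png

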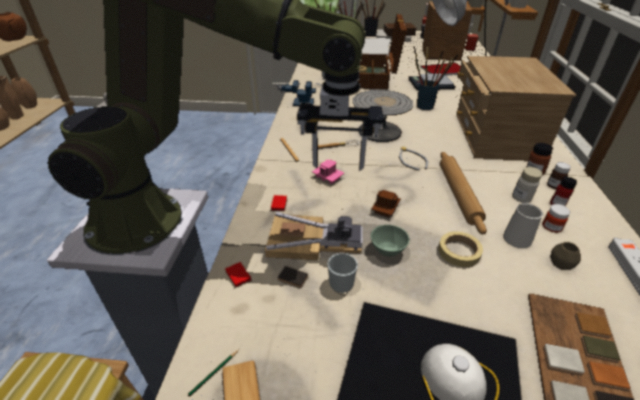

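View pics/wrist0.png

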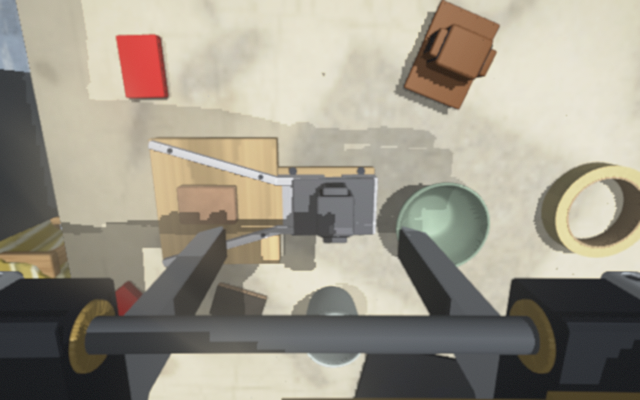

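```bash
python3 - <<'E'
from h import *
o=ctrl.get_obs();print(R.from_euler('xyz',o['eef_rot']).as_matrix().round(3))
im=cv2.imread('pics/wrist0.png')[120:280,130:400]
cv2.imwrite('pics/w0c.png',cv2.resize(im,None,fx=2.95,fy=2.95,interpolation=cv2.INTER_CUBIC))
im=cv2.imread('pics/scene0.png')[190:290,260:420]
cv2.imwrite('pics/s0c.png',cv2.resize(im,None,fx=5,fy=5,interpolation=cv2.INTER_CUBIC))
z=np.load('pics/wrist0.png.npz');cm=cam('wrist',z['p'],z['r'])
# deck corners, rail corners etc
print(onz(cm,[[150,140],[278,138],[375,177],[376,234],[280,263],[295,178]],0.032))
E
```

```text
[[-0.001  1.    -0.   ]
 [ 0.    -0.    -1.   ]
 [-1.    -0.001 -0.   ]]
[[ 3.88407167e-01  3.85519154e-02  3.20000000e-02]
 [ 5.15911313e-01  4.07677656e-02  3.20000000e-02]
 [ 6.14612387e-01  1.05669110e-03  3.20000000e-02]
 [ 6.18548816e-01 -6.13222625e-02  3.20000000e-02]
 [ 5.14779791e-01 -9.52606630e-02  3.20000000e-02]
 [ 5.32385237e-01 -2.98900868e-07  3.20000000e-02]]
```

View pics/w0c.png

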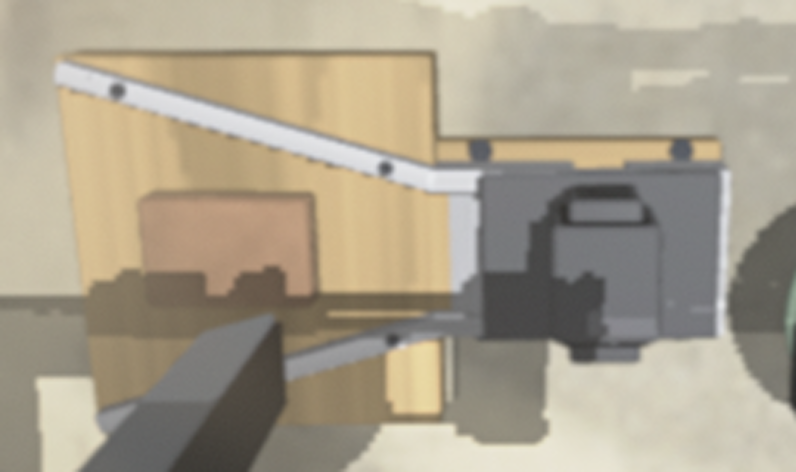

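View pics/s0c.png

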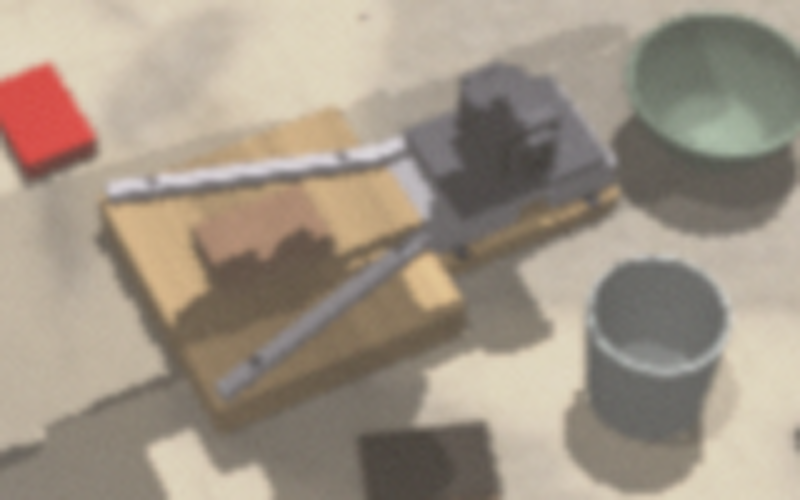

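```bash
python3 - <<'E'
from h import *
z=np.load('pics/wrist0.png.npz');cm=cam('wrist',z['p'],z['r'])
f=lambda c,h:onz(cm,np.array(c)/2.95+[130,120],h)[:,:2]*1000
print('deck',f([[434,52],[442,416],[62,55]],.024).round(1))
c=f([[480,165],[722,168],[718,338],[482,338]],.037);print('plate',c.round(1),c.mean(0))
b=f([[553,222],[660,224],[658,340],[554,338]],.0685);print('block',b.round(1),b.mean(0))
t=f([[142,205],[312,205],[318,298],[150,302]],.038);print('tile',t.round(1),t.mean(0))
im=z['im'];print(im[195,200],im[215,320])
# scene: tile & cover from the scene camera
cs=cam('scene');g=lambda c,h:onz(cs,np.array(c)/5+[260,190],h)[:,:2]*1000
print(g([[105,200],[340,105],[463,300],[225,420]],.024).round(1))
print('red spare dark',g([[362,432],[490,422]],.012).round(1))
E
```

```text
deck [[514.3  40.4]
 [513.8 -96.7]
 [385.9  39.1]]
plate [[530.3   3.2]
 [613.4   2.2]
 [614.8 -60. ]
 [530.2 -60.1]] [572.20367414 -28.70028673]
block [[555.   -8.7]
 [588.9  -9.4]
 [589.4 -48.6]
 [555.5 -47.9]] [572.19354468 -28.64671533]
tile [[413.6 -10.7]
 [472.2 -10.7]
 [472.4 -44.6]
 [413.1 -46.1]] [442.81711051 -28.03745601]
[186 154 128] [72 72 73]
[[ 386.1   31.6]
 [ 516.2   34.9]
 [ 514.1  -98.7]
 [ 384.9 -109.5]]
red spare dark [[ 441.5 -136.2]
 [ 496.9 -157.5]]
```

>>> play_rows(
  increments=[
    [[60,0,0,0,-7],[60,0,0,0,-7],[60,0,0,0,-7],[60,0,0,0,-7],[60,0,0,0,-7],[60,0,0,0,-7],[60,0,0,0,-7],[60,0,0,0,-7],[60,0,0,0,-7],[60,0,0,0,-7],[60,0,0,0,-7],[60,0,0,0,-7]],
  ],
  newtons=30,
)

```text
time_s: 1.15
ee_pos: [0.5499, 0.0, 0.2052]
eef_rot: [-3.103, 1.57, 3.082]
force: [0.4, 0.1, -0.8]
grip_width: 0.0721
```

>>> play_rows(
  increments=[
    [[60,0,0,0,-6],[60,0,-1,0,0],[60,0,-1,0,0],[60,0,-0.9,0,0],[60,0,0,0,0],[60,0,0,0,0]],
  ],
)

```text
time_s: 1.65
ee_pos: [0.55, -0.0298, 0.2054]
eef_rot: [2.569, 1.571, 2.566]
force: [0.1, 0.2, -0.3]
grip_width: 0.0716
```

```bash
python3 - <<'E'
from h import *
o=ctrl.get_obs();print(o['time_s'],o['ee_pos'],o['grip_width'],R.from_euler('xyz',o['eef_rot']).as_matrix().round(3))
snap('wrist','wrist1.png')
E
```

```text
1.65 [ 0.54995179 -0.02979583  0.20537442] 0.07164476213453465 [[-0.     0.003  1.   ]
 [ 0.     1.    -0.003]
 [-1.     0.    -0.   ]]
```

View pics/wrist1.png

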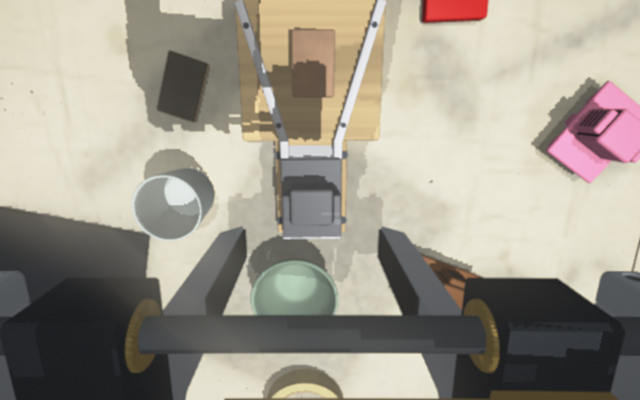

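```bash
python3 - <<'E'
from h import *
im=cv2.imread('pics/wrist1.png')[0:250,220:400]
cv2.imwrite('pics/w1c.png',cv2.resize(im,None,fx=3.0,fy=2.4*1.25,interpolation=cv2.INTER_CUBIC)[:600] if 0 else cv2.resize(im[100:],None,fx=4,fy=4,interpolation=cv2.INTER_CUBIC))
z=np.load('pics/wrist1.png.npz');cm=cam('wrist',z['p'],z['r'])
p=lambda c,h:(onz(cm,c,h)[:,:2]*1000).round(1)
print('cup',p([[135,205],[201,205],[168,176],[168,238]],.066))
print('bowl',p([[251,298],[336,298],[293,260]],.046))
print('pink',p([[549,143],[606,82],[590,180]],.02))
print('brown',p([[418,247],[473,266]],.02))
print('spare',p([[172,51],[208,64],[194,122],[158,107]],.012))
print('redtile',p([[424,20],[487,18]],.012))
t=p([[292,30],[333,30],[334,97],[292,97]],.038);print('tile',t,t.mean(0))
print('rails inner',p([[241,0],[289,143],[379,0],[337,143],[286,152],[344,152]],.032))
E
```

```text
cup [[ 569.2 -196.4]
 [ 569.4 -134.3]
 [ 541.3 -162.4]
 [ 602.7 -169. ]]
bowl [[680.5 -95.5]
 [680.8  -3.3]
 [635.9 -49.2]]
pink [[517.4 215.1]
 [458.3 259.7]
 [556.6 264.3]]
brown [[632.7  89.6]
 [655.9 153.4]]
spare [[ 426.5 -167. ]
 [ 438.5 -132.6]
 [ 495.1 -151.7]
 [ 480.  -187.2]]
redtile [[399.3  80. ]
 [398.1 140.3]]
tile [[412.2 -46.7]
 [412.3  -9.5]
 [470.7  -7.7]
 [470.6 -47.8]] [441.45  -27.925]
rails inner [[386.3 -92.7]
 [514.9 -51.9]
 [386.7  32.1]
 [515.   -3.7]
 [523.9 -55.1]
 [524.1   3.5]]
```

View pics/w1c.png

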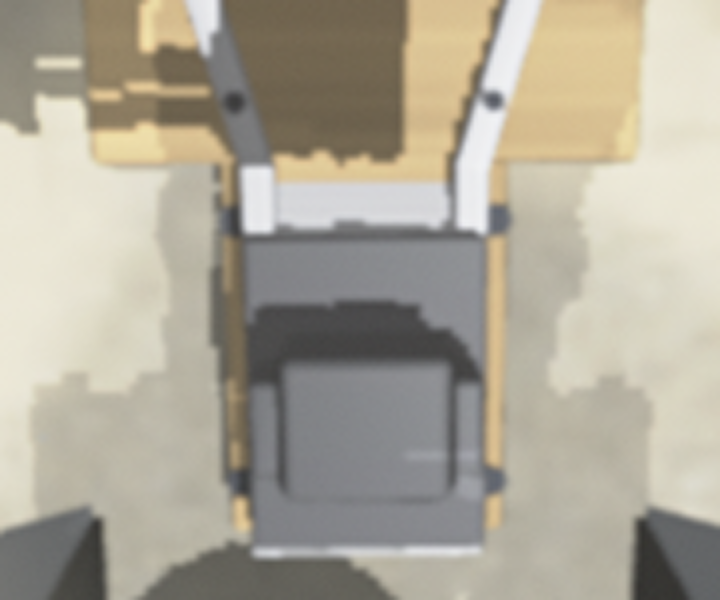

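```bash
python3 - <<'E'
from h import *
z=np.load('pics/wrist1.png.npz');cm=cam('wrist',z['p'],z['r'])
f=lambda c,h:onz(cm,np.array(c)/4+[220,100],h)[:,:2]*1000
c=f([[247,237],[484,237],[482,550],[255,550]],.037);print(c.round(1),c.mean(0))
c=f([[287,362],[449,362],[448,497],[287,497]],.0685);print(c.round(1),c.mean(0))
z=np.load('pics/wrist0.png.npz');cm=cam('wrist',z['p'],z['r'])
print(onz(cm,[[440,0],[500,25],[455,110],[404,95]],.02)[:,:2]*1000)
E
```

```text
[[ 5.305e+02 -5.920e+01]
 [ 5.306e+02  2.000e-01]
 [ 6.144e+02  1.200e+00]
 [ 6.142e+02 -5.910e+01]] [572.41735748 -29.25093436]
[[554.9 -47.9]
 [555.  -10.1]
 [588.3  -9.9]
 [588.2 -48.4]] [571.58634705 -29.0824354 ]
[[669.73344247 166.05284355]
 [728.3317507  144.44960828]
 [694.61292306  66.68672766]
 [642.34346836  81.36533512]]
```

>>> play_rows(
  increments=[
    [[60,1,0.1,1.1,0.2],[60,2,0,1.1,0],[60,2.5,0,0,0],[60,2.5,0,0,0],[60,2,0,0,0],[60,2,0,0,0],[60,1.0,0,0,0],[60,0,0,0,0],[60,0,0,0,0]],
  ],
)

```text
time_s: 2.45
ee_pos: [0.5722, -0.0279, 0.0759]
eef_rot: [0.857, 1.571, 0.853]
force: [0.6, 0.3, -0.5]
grip_width: 0.0721
```

```bash
python3 - <<'E'
from h import *
o=ctrl.get_obs();print(o['time_s'],o['ee_pos'],o['grip_width'],o['force'],R.from_euler('xyz',o['eef_rot']).as_matrix().round(3))
snap('wrist','wrist2.png');snap('side','side2.png')
E
```

```text
2.45 [ 0.57219122 -0.02789313  0.07590442] 0.07211291995809913 [ 0.57053526  0.29753587 -0.45674393] [[ 0.     0.004  1.   ]
 [ 0.     1.    -0.004]
 [-1.     0.     0.   ]]
```

View pics/wrist2.png

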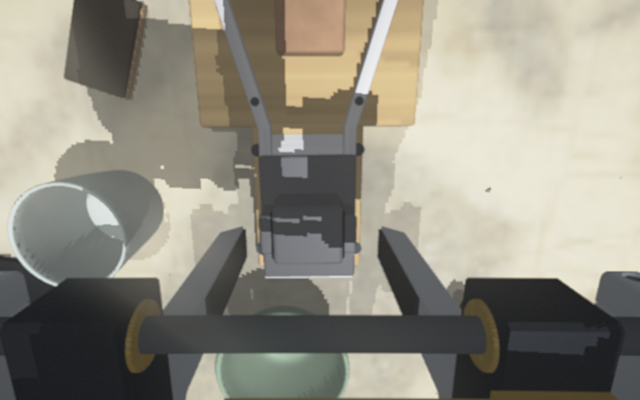

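>>> play_rows(
  increments=[
    [[60,1,-0.1,0,0.2],[60,1,0,0,0],[60,0.8,0,0,0],[60,0.6,0,0,0],[60,0,0,0,0],[60,0,0,0,0]],
  ],
)

```text
time_s: 3.05
ee_pos: [0.5718, -0.029, 0.041]
eef_rot: [3.016, 1.57, 3.009]
force: [0.5, 0.4, -0.2]
grip_width: 0.0718
```

```bash
python3 - <<'E'
from h import *
o=ctrl.get_obs();print(o['time_s'],o['ee_pos'],o['grip_width'],o['force'],R.from_euler('xyz',o['eef_rot']).as_matrix().round(3))
snap('wrist','wrist3.png')
E
```

```text
3.05 [ 0.57178989 -0.02901787  0.04098755] 0.07179728046227869 [ 0.49869992  0.38495097 -0.18729902] [[-0.001  0.007  1.   ]
 [ 0.     1.    -0.007]
 [-1.     0.    -0.001]]
```

View pics/wrist3.png

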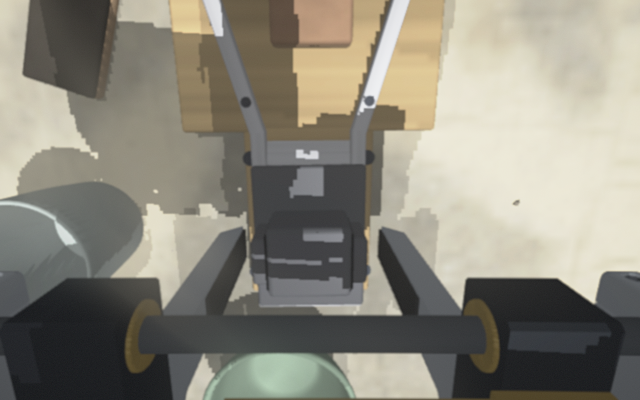

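>>> play_rows(
  increments=[
    [[80,0,-0.1,0,-0.4],[110,0,0,0,0],[130,0,0,0,0],[150,0,0,0,0],[170,0,0,0,0],[190,0,0,0,0],[190,0,0,0,0],[190,0,0,0,0]],
  ],
  newtons=30,
)

```text
time_s: 3.77
ee_pos: [0.5723, -0.0302, 0.0422]
eef_rot: [-0.322, 1.57, -0.322]
force: [-2.8, -0.3, 7.2]
grip_width: 0.0418
```

```bash
python3 - <<'E'
from h import *
o=ctrl.get_obs();print(o['time_s'],o['ee_pos'],o['grip_width'],o['force'],R.from_euler('xyz',o['eef_rot']).as_matrix().round(3))
snap('wrist','wrist4.png')
E
```

```text
3.7667 [ 0.57227534 -0.03017861  0.04222739] 0.04175215179516068 [-2.81663656 -0.30173649  7.24250475] [[ 0.001 -0.     1.   ]
 [-0.     1.     0.   ]
 [-1.    -0.     0.001]]
```

View pics/wrist4.png

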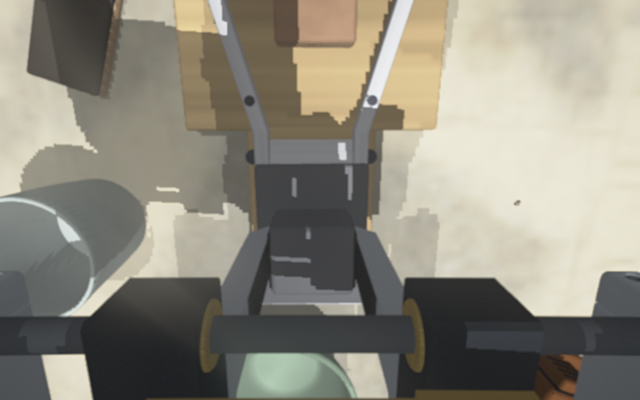

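>>> play_rows(
  increments=[
    [[190,-0.3,0,0,0],[190,-0.5,0,0,0],[190,-0.7,0,0,0],[190,-1,0,0,0],[190,-1,0,0,0],[190,0,0,0,0],[190,0,0,0,0]],
  ],
)

```text
time_s: 4.4
ee_pos: [0.5723, -0.0301, 0.0773]
eef_rot: [-0.117, 1.569, -0.117]
force: [-0.1, 0.2, -1.2]
grip_width: 0.0418
```

```bash
python3 - <<'E'
from h import *
o=ctrl.get_obs();print(o['time_s'],o['ee_pos'],o['grip_width'],o['force'])
snap('wrist','wrist5.png');im=snap('side','side5.png')
cv2.imwrite('pics/s5c.png',cv2.resize(im[180:300,220:420,::-1],None,fx=4,fy=4))
E
```

```text
4.4 [ 0.57234072 -0.03005802  0.07731494] 0.041778306966031534 [-0.12085257  0.21113131 -1.22354226]
```

View pics/wrist5.png

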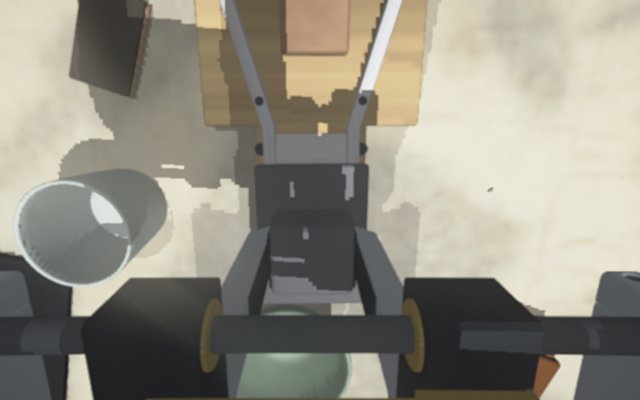

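View pics/s5c.png

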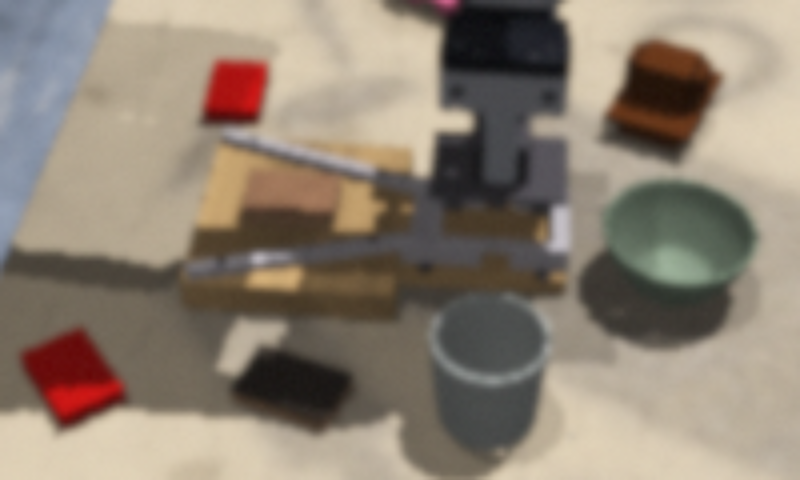

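>>> play_rows(
  increments=[
    [[190,-0.6,1,0,0],[190,-0.6,1.5,0,0],[190,0,2,-0.3,0],[190,0,2,-0.3,0],[190,0,2,-0.3,0],[190,0,1.5,0,0],[190,0,1,0,0],[190,1,0,0,0],[190,1.5,0,0,0],[190,1.5,0,0,0],[190,0,0,0,0],[190,0,0,0,0]],
  ],
)

```text
time_s: 5.5
ee_pos: [0.5625, 0.0794, 0.0476]
eef_rot: [-3.025, 1.569, -3.025]
force: [0.6, 0.3, -1.4]
grip_width: 0.0418
```

```bash
python3 - <<'E'
from h import *
o=ctrl.get_obs();print(o['time_s'],o['ee_pos'],o['grip_width'],o['force'])
snap('wrist','wrist6.png');im=snap('side','side6.png')
cv2.imwrite('pics/s6c.png',cv2.resize(im[150:290,220:420,::-1],None,fx=4,fy=4))
E
```

```text
5.5 [0.56251426 0.07943052 0.04761061] 0.041775172664921846 [ 0.58562938  0.26789227 -1.35269626]
```

View pics/wrist6.png

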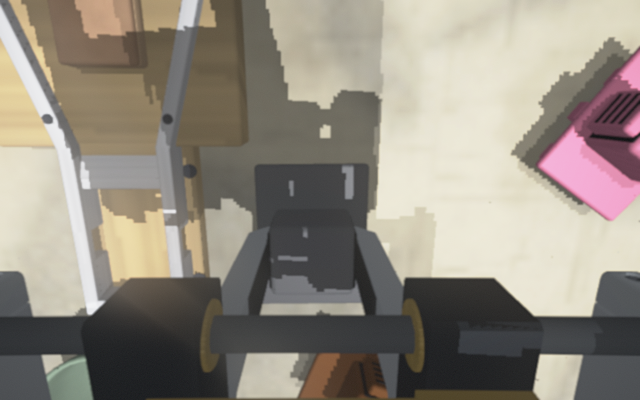

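View pics/s6c.png

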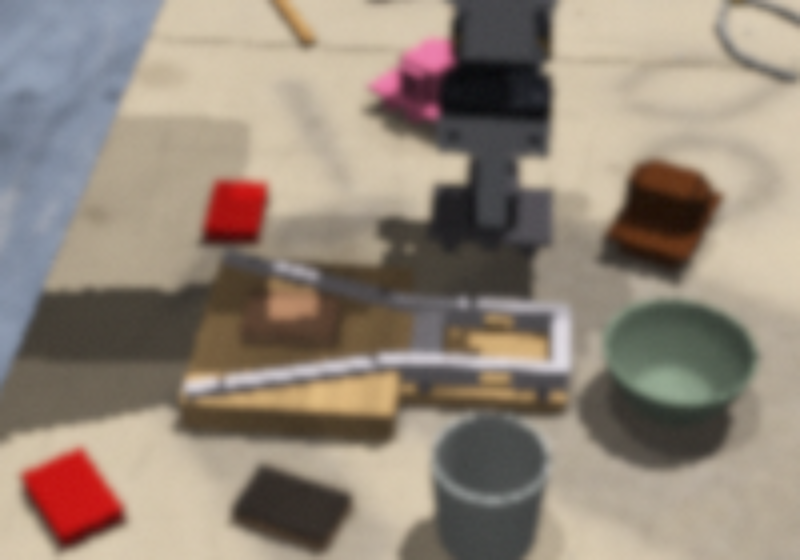

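>>> play_rows(
  increments=[
    [[190,0.8,0,0,0],[190,0.7,0,0,0],[190,0.3,0,0,0],[190,0.2,0,0,0],[190,0,0,0,0],[190,0,0,0,0]],
  ],
)

```text
time_s: 6.1
ee_pos: [0.563, 0.08, 0.0284]
eef_rot: [2.889, 1.571, 2.889]
force: [-0.1, 0.3, -1.2]
grip_width: 0.0421
```

>>> play_rows(
  increments=[
    [[190,0.1,0,0,0],[190,0,0,0,0],[190,0,0,0,0]],
  ],
)

```text
time_s: 6.35
ee_pos: [0.563, 0.08, 0.0276]
eef_rot: [0.012, 1.571, 0.012]
force: [0.4, 0.6, -0.9]
grip_width: 0.0418
```

>>> play_rows(
  increments=[
    [[190,0.1,0,0,0],[190,0,0,0,0],[190,0,0,0,0]],
  ],
)

```text
time_s: 6.6
ee_pos: [0.5631, 0.08, 0.0268]
eef_rot: [0.087, 1.57, 0.087]
force: [0.1, 0.1, 2.6]
grip_width: 0.0423
```

>>> play_rows(
  increments=[
    [[150,0,0,0,0],[120,0,0,0,0],[95,0,0,0,0],[70,0,0,0,0],[50,0,0,0,0],[50,0,0,0,0],[50,-0.7,0,0,0],[50,-1.5,0,0,0],[50,-2,0,0,0],[50,-2,0,0,0],[50,-2,0,0,0],[50,0,0,0,0]],
  ],
)

```text
time_s: 7.6
ee_pos: [0.5647, 0.0801, 0.1129]
eef_rot: [0.073, 1.565, 0.073]
force: [0.0, 0.6, 0.3]
grip_width: 0.0754
```

```bash
python3 - <<'E'
from h import *
o=ctrl.get_obs();print(o['time_s'],o['ee_pos'],o['grip_width'],o['force'],R.from_euler('xyz',o['eef_rot']).as_matrix().round(3))
snap('wrist','wrist7.png')
E
```

```text
7.6 [0.56466028 0.08010254 0.1128837 ] 0.07540893229799467 [0.03292917 0.6226362  0.27866731] [[ 0.006 -0.     1.   ]
 [ 0.     1.     0.   ]
 [-1.     0.     0.006]]
```

View pics/wrist7.png

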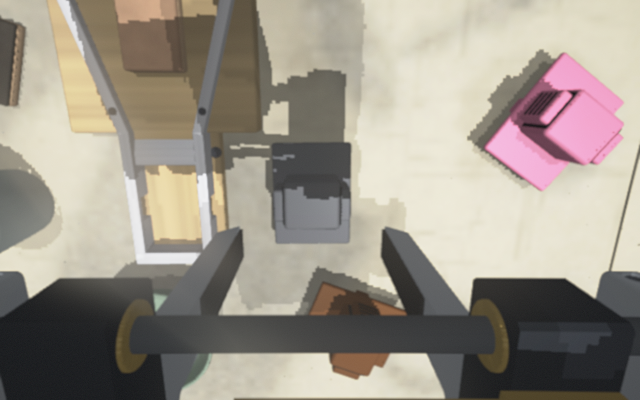

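>>> play_rows(
  increments=[
    [[100,0,-1,-1.0,0],[160,0,-1.5,-2,0],[255,0,-1.5,-2.5,0],[255,0,-1.5,-2.5,0],[255,0,-1.5,-2.5,0],[255,0,-1.5,-2.5,0],[255,0,-1.4,-2.0,0],[255,0,-0.9,-1.5,0],[255,0,0,-1,0],[255,0,0,0,0],[255,0,0,0,0],[255,0,0,0,0]],
  ],
  newtons=30,
)

```text
time_s: 8.65
ee_pos: [0.3887, -0.0276, 0.1084]
eef_rot: [0.178, 1.571, 0.178]
force: [0.3, -0.2, 0.4]
grip_width: 0.0011
```

```bash
python3 - <<'E'
from h import *
o=ctrl.get_obs();print(o['time_s'],o['ee_pos'],o['grip_width'],o['force'],R.from_euler('xyz',o['eef_rot']).as_matrix().round(3))
snap('wrist','wrist8.png')
im=snap('side','side8.png')
cv2.imwrite('pics/s8c.png',cv2.resize(im[150:290,220:420,::-1],None,fx=4,fy=4))
E
```

```text
8.65 [ 0.38868802 -0.02764194  0.10843708] 0.0011116580580284913 [ 0.29829593 -0.20805576  0.4042627 ] [[ 0. -0.  1.]
 [ 0.  1.  0.]
 [-1.  0.  0.]]
```

View pics/wrist8.png

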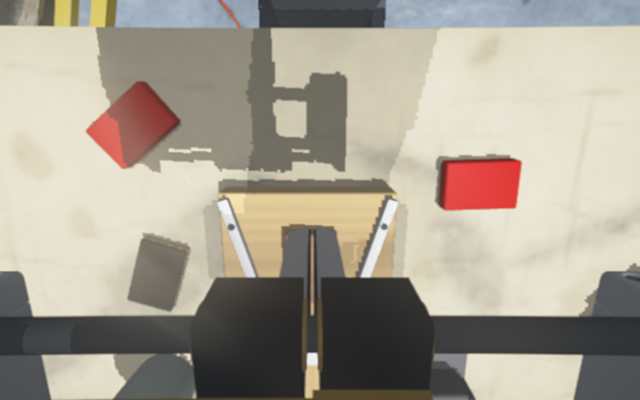

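View pics/s8c.png

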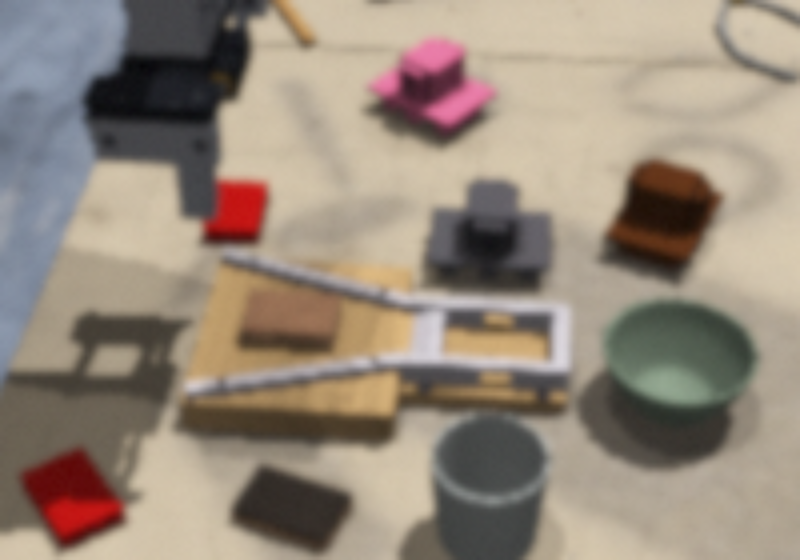

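```bash
python3 - <<'E'
from h import *
cm=cam('side')
f=lambda c,h:(onz(cm,np.array(c)/4+[220,150],h)[:,:2]*1000).round(1)
im=cv2.imread('pics/side8.png')[205:260,265:370]
cv2.imwrite('pics/s8d.png',cv2.resize(im,None,fx=7.5,fy=7.5,interpolation=cv2.INTER_CUBIC))
t=f([[250,290],[338,298],[335,338],[240,330]],.038);print(t,t.mean(0))
# deck/pocket outlines
print(f([[445,302],[552,308],[555,368],[445,352],[568,304],[570,365]],.032))
print(f([[222,265],[183,405],[412,268],[398,415]],.024))
E
```

```text
[[413.3 -13. ]
 [470.5 -15.5]
 [473.3 -53.1]
 [413.5 -51.2]] [442.65 -33.2 ]
[[538.4  -6.2]
 [607.1  -5.7]
 [609.7 -61.1]
 [541.7 -53. ]
 [617.2  -0.9]
 [618.9 -57.6]]
[[ 386.8   26.5]
 [ 387.4 -105.5]
 [ 513.6   35.2]
 [ 517.1 -101.9]]
```

View pics/s8d.png

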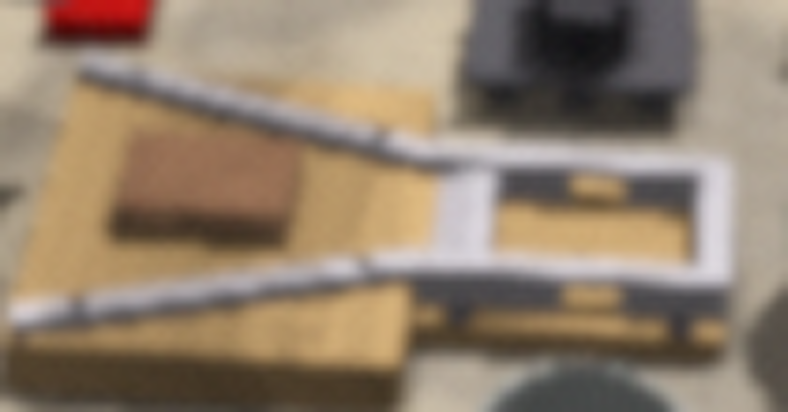

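>>> play_rows(
  increments=[
    [[255,1,-0.05,0,0],[255,2,0,0,0],[255,2,0,0,0],[255,1.5,0,0,0],[255,1,0,0,0],[255,0.5,0,0,0],[255,0,0,0,0],[255,0,0,0,0]],
  ],
)

```text
time_s: 9.42
ee_pos: [0.3883, -0.0284, 0.0286]
eef_rot: [2.701, 1.571, 2.702]
force: [0.3, -0.2, -0.0]
grip_width: 0.0002
```

```bash
python3 - <<'E'
from h import *
o=ctrl.get_obs();print(o['time_s'],o['ee_pos'],o['grip_width'],o['force'],R.from_euler('xyz',o['eef_rot']).as_matrix().round(3))
im=snap('side','side9.png')
cv2.imwrite('pics/s9c.png',cv2.resize(im[150:290,220:420,::-1],None,fx=4,fy=4))
E
```

```text
9.4167 [ 0.38827836 -0.02840858  0.0286253 ] 0.00022908527355935303 [ 0.25401233 -0.20472442 -0.02923366] [[-0. -0.  1.]
 [ 0.  1.  0.]
 [-1.  0. -0.]]
```

View pics/s9c.png

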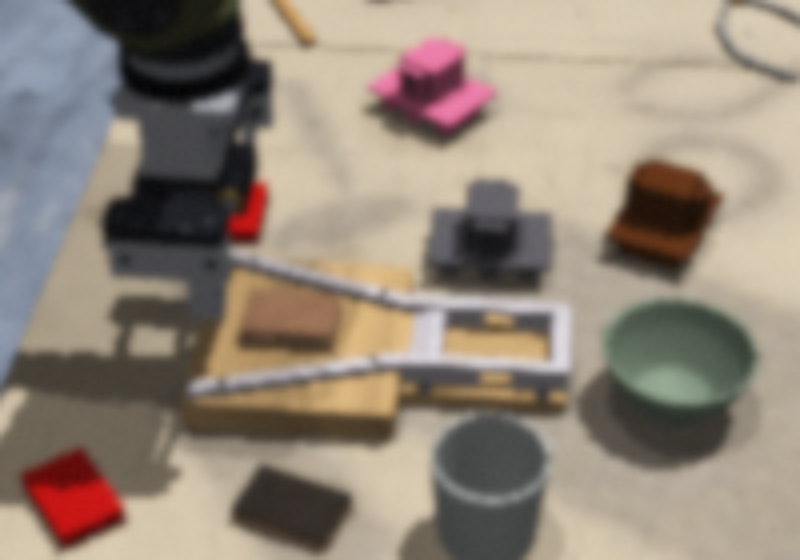

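>>> play_rows(
  increments=[
    [[255,0.1,0,0.6,0],[255,0,0,0.6,0],[255,0,0,0.5,0],[255,0,0,0.5,0],[255,0,0,0.5,0],[255,0,0,0.5,0],[255,0,0,0.5,0],[255,0,0,0.5,0],[255,0,0,0.5,0],[255,0,0,0.5,0],[255,0,0,0.5,0],[255,0,0,0,0]],
  ],
)

```text
time_s: 10.47
ee_pos: [0.4459, -0.0286, 0.0275]
eef_rot: [-0.056, 1.57, -0.056]
force: [-0.1, -0.8, -0.2]
grip_width: 0.0003
```

```bash
cat > look.py <<'E'
import sys
from h import *
o=ctrl.get_obs();print(o['time_s'],o['ee_pos'],o['grip_width'],o['force'],R.from_euler('xyz',o['eef_rot']).as_matrix()[:,1].round(3))
n=sys.argv[1]
a=snap('side','side%s.png'%n)[190:280,250:380,::-1];b=snap('scene','scene%s.png'%n)[190:290,270:400,::-1]
a=cv2.resize(a,None,fx=3,fy=3,interpolation=cv2.INTER_CUBIC);b=cv2.resize(b,None,fx=3,fy=3,interpolation=cv2.INTER_CUBIC)
cv2.imwrite('pics/c%s.png'%n,np.vstack([a,b]))
E
python3 look.py 10
```

```text
10.4667 [ 0.44586616 -0.02857097  0.02751028] 0.000326636041050347 [-0.07985733 -0.8415844  -0.2158521 ] [-0.  1. -0.]
```

View pics/c10.png

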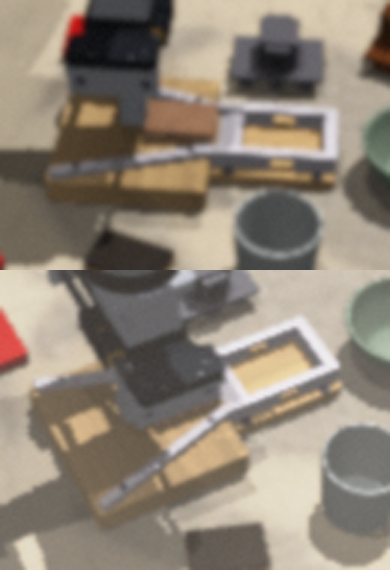

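>>> play_rows(
  increments=[
    [[255,0,0,0.4,0],[255,0,0,0.4,0],[255,0,0,0.4,0],[255,0,0,0.4,0],[255,0,0,0.4,0],[255,0,0,0.4,0],[255,-0.1,0,0.4,0],[255,-0.1,0,0.4,0],[255,-0.1,0,0.4,0],[255,-0.1,0,0.4,0],[255,0,0,0.4,0],[255,0,0,0,0]],
  ],
)

```text
time_s: 11.57
ee_pos: [0.4897, -0.0286, 0.0316]
eef_rot: [-0.078, 1.57, -0.078]
force: [-0.8, -0.1, 0.4]
grip_width: 0.0006
```

```bash
python3 look.py 11
```

```text
11.5667 [ 0.48971513 -0.0285758   0.03156408] 0.0005906453619910119 [-0.78152241 -0.11416434  0.36773636] [ 0.  1. -0.]
```

View pics/c11.png

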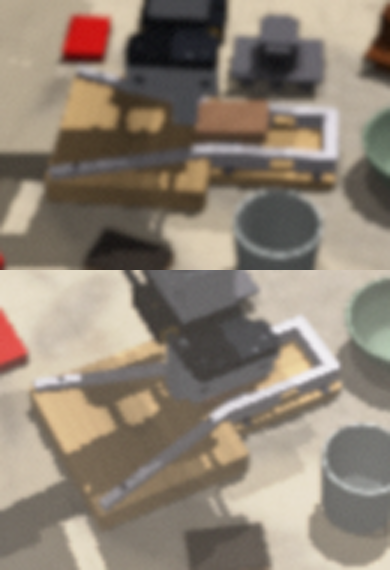

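>>> play_rows(
  increments=[
    [[255,0,0,0.3,0],[255,0,0,0.3,0],[255,0,0,0.3,0],[255,0,0,0.3,0],[255,0,0,0.3,0],[255,0,0,0.3,0],[255,0,0,0.3,0],[255,0,0,0,0]],
  ],
)

```text
time_s: 12.33
ee_pos: [0.5105, -0.0286, 0.0315]
eef_rot: [-0.085, 1.57, -0.085]
force: [0.0, 0.4, -0.3]
grip_width: 0.0004
```

```bash
python3 look.py 12
```

```text
12.3333 [ 0.51052306 -0.02855445  0.03146001] 0.0003837718097143722 [ 0.03905393  0.39094031 -0.33494777] [-0.  1. -0.]
```

View pics/c12.png

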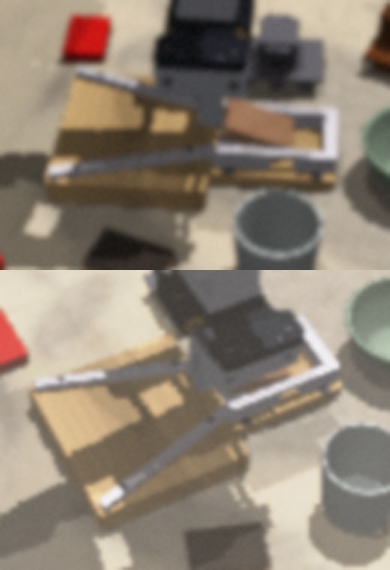

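Tile has tipped nose-down into the pocket, rear on the lip. Continue pushing.

>>> play_rows(
  increments=[
    [[255,0,0,0.3,0],[255,0,0,0.3,0],[255,0,0,0.3,0],[255,0,0,0.3,0],[255,0,0,0.3,0],[255,0,0,0.3,0],[255,0,0,0,0]],
  ],
)

```text
time_s: 13.02
ee_pos: [0.5285, -0.0285, 0.0315]
eef_rot: [-0.163, 1.57, -0.163]
force: [-0.6, 0.1, -0.3]
grip_width: 0.0006
```

```bash
python3 look.py 13
```

```text
13.0167 [ 0.52850839 -0.02854256  0.03145629] 0.0006112629974667153 [-0.59078839  0.10120879 -0.28648262] [-0.  1. -0.]
```

View pics/c13.png

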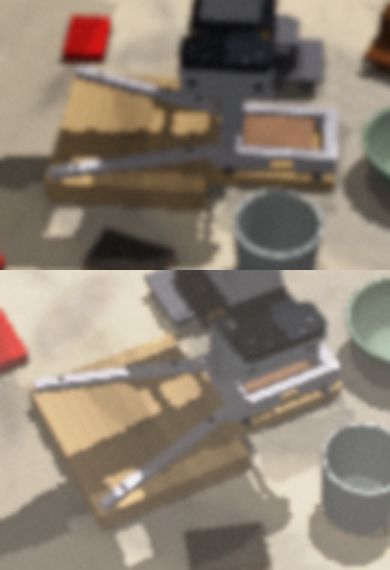

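>>> play_rows(
  increments=[
    [[255,0,0,-0.5,0],[255,-0.5,0,-0.5,0],[255,-1.5,0,-1,0],[255,-2,0,-2,0],[255,-2,0,-2,0],[255,-2.5,0,-3,0],[255,-2.5,0,-3,0],[255,-2.5,0,0,0],[255,-1,0,0,0],[255,0,0,0,0],[255,0,0,0,0]],
  ],
)

```text
time_s: 14.03
ee_pos: [0.4082, -0.0285, 0.1759]
eef_rot: [-0.092, 1.57, -0.092]
force: [-0.1, 0.8, -0.8]
grip_width: 0.0007
```

```bash
python3 look.py 14; python3 - <<'E'
from h import *
im=cv2.imread('pics/side14.png')[205:260,300:360]; b=cv2.imread('pics/scene14.png')[190:260,320:400]
cv2.imwrite('pics/c14b.png',np.hstack([cv2.resize(im,(400,367),interpolation=cv2.INTER_CUBIC),cv2.resize(b,(400,367),interpolation=cv2.INTER_CUBIC)]))
E
```

```text
14.0333 [ 0.40818568 -0.02854008  0.17594899] 0.0006788300970984728 [-0.08916254  0.78801555 -0.76764296] [ 0.  1. -0.]
```

View pics/c14.png

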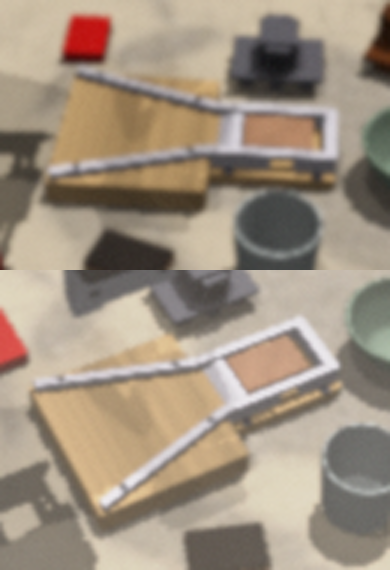

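View pics/c14b.png

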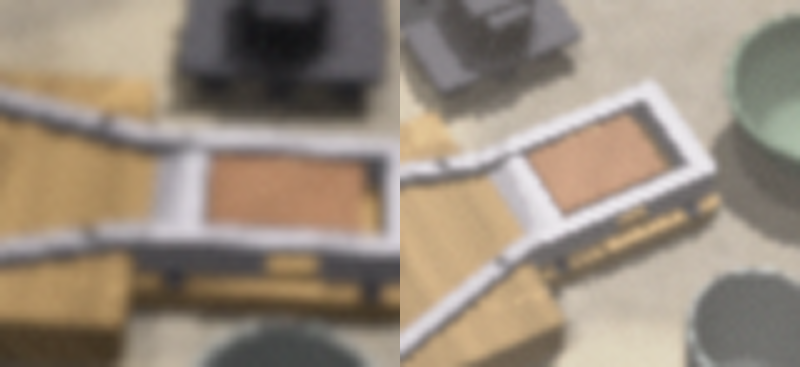

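>>> play_rows(
  increments=[
    [[200,-1,0,2,0],[150,-1,0,2.5,0],[100,0,0,2.5,0],[50,0,0,2.5,0],[0,0,0,2.5,0],[0,0,0,2,0],[0,0,0,0,0],[0,0,0,0,0],[0,0,0,0,0]],
  ],
)

```text
time_s: 14.88
ee_pos: [0.5472, -0.0285, 0.1951]
eef_rot: [3.019, 1.568, 3.019]
force: [1.0, 0.4, -0.3]
grip_width: 0.0572
```

```bash
python3 - <<'E'
from h import *
o=ctrl.get_obs();print(o['time_s'],o['ee_pos'],o['grip_width'])
im=snap('wrist','wrist15.png')
cv2.imwrite('pics/w15c.png',cv2.resize(im[120:260,230:400,::-1],None,fx=4.2,fy=4.2,interpolation=cv2.INTER_CUBIC))
E
```

```text
14.8833 [ 0.54723444 -0.02845341  0.19507096] 0.057244013190221384
```

View pics/wrist15.png

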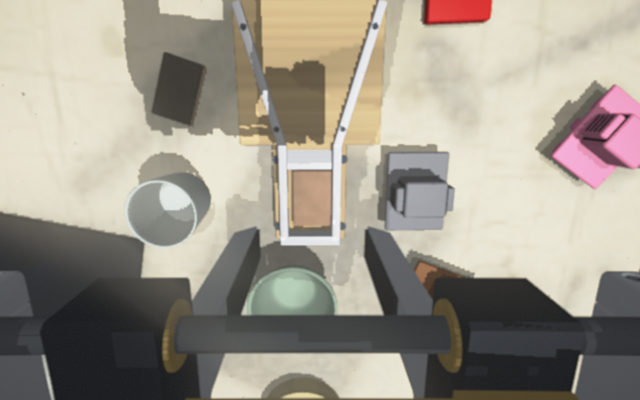

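View pics/w15c.png

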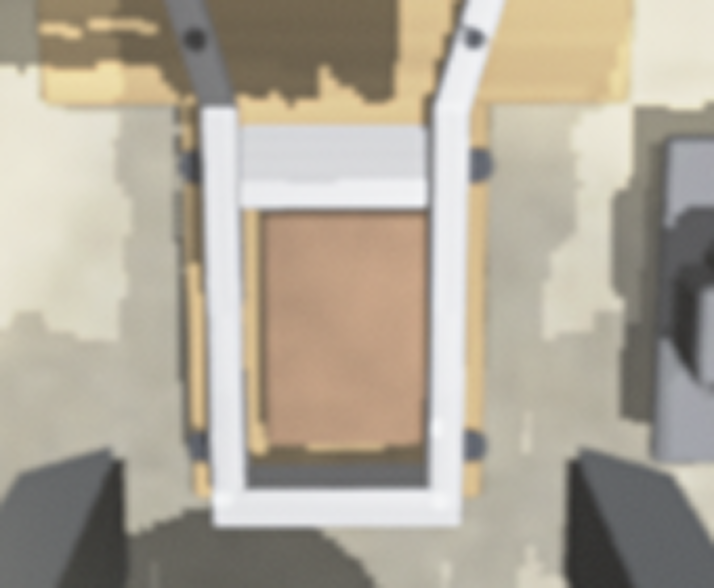

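```bash
python3 - <<'E'
from h import *
z=np.load('pics/wrist15.png.npz');cm=cam('wrist',z['p'],z['r'])
f=lambda c,h:(onz(cm,np.array(c)/4.2+[230,120],h)[:,:2]*1000).round(1)
print('tile top',f([[265,212],[425,212],[265,445],[423,443]],.028))
print('lip',f([[240,208],[428,208]],.028),'pocket end',f([[248,490],[430,490]],.032))
w=np.load('pics/wrist1.png.npz');ca=cam('wrist',w['p'],w['r'])
print('cover',f([[668,140],[655,458]],.0215))
p=lambda c:(onz(cm,c,.066)[:,:2]*1000).round(1)
print('cup',p([[127,211],[199,211]]), 'bowl',(onz(cm,[[247,304],[336,304]],.046)[:,:2]*1000).round(1))
print('spare',(onz(cm,[[170,53],[206,65],[192,126],[153,112]],.012)[:,:2]*1000).round(1))
E
```

```text
tile top [[538.6 -46.6]
 [538.6  -8.3]
 [597.7 -47.4]
 [597.2  -7.9]]
lip [[537.7 -52.6]
 [537.6  -7.5]] pocket end [[608.1 -51.5]
 [608.1  -6.2]]
cover [[522.3  50.4]
 [603.5  51.6]]
cup [[ 569.4 -197.6]
 [ 569.5 -131.8]] bowl [[678.3 -96.1]
 [678.4  -2.2]]
spare [[ 426.9 -164.4]
 [ 437.6 -130.7]
 [ 495.8 -149.5]
 [ 482.1 -187.3]]
```

>>> play_rows(
  increments=[
    [[0,-1,0,0,0],[0,0,0,0,0],[0,0,0,0,0],[0,0,0,0,0]],
  ],
)

```text
time_s: 15.27
ee_pos: [0.5479, -0.0286, 0.2068]
eef_rot: [-0.103, 1.57, -0.104]
force: [1.0, -0.4, -0.1]
grip_width: 0.0876
```

```bash
python3 -c "
from h import *
o=ctrl.get_obs();print(o['time_s'],o['ee_pos'],o['grip_width']);print(ctrl.hand_in())"
```

```text
15.2667 [ 0.54786396 -0.02856809  0.20683967] 0.0875707186562675
the job is handed in; nothing more can be done
None
```

I handed the job in at 15.3 s. The cover is off and standing on the bench, and the tile lies flat in the pocket.

**Cover:** I squeezed both side buttons and lifted it off. It now stands on its plug bars at about (0.563, 0.080) on the jig's +y side.

**Tile:** I pushed it along the channel and over the lip with the closed fingers. In the last wrist picture its top fits a flat tile, about 59 x 39 mm at 28 mm height. It spans x 538.6 to 597.5 mm, between the lip at 537.7 and the pocket end at 608.1.

**Bystanders:** the cup, bowl and spare tile are where they started, within a few mm of measuring error. The gripper is open and clear, about 0.2 m up.

**Disagreements:**
- The side camera read the tile and jig about 5 mm off in y from the wrist camera, so I used the wrist camera.
- With the buttons squeezed the gripper showed 41.8 mm instead of the expected 44 mm, but the cover came off cleanly.

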